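# Post two spent cells through a drop box's self-closing flap

### The job

Two spent cells, a block battery and a small round cell, lie one behind the other in the loading tray of the steel drop box. With the fingertips, push them through the box's swinging flap one at a time: push the front one in until it drops inside, draw back so that the flap falls fully shut, and only then push the second one in and let the flap shut behind it. Do not pick up or lift the cells, and leave everything else on the bench where it is.

Things in the scene. Friction and masses are not known exactly. Their poses are not given: they have to be found in the camera images.
- drop_box: Grey steel drop box for spent cells with a clear roof window; it stays put. Origin: on the table directly under the closed flap; x points into the box (the push direction), y to the left across it, z up. The case spans x 0 to 168 mm, y -52 to 52 mm, its top is at z 114 mm, its inner floor at z 4 mm.
- sill (a point): Middle of the mouth's lower edge, level with the tray floor, 66 mm above the table (axes as the box). The mouth is 45 mm wide and 39 mm high; its hinge pin stands 6 mm proud, so downward fingers must stop 7 mm short of it. Behind the sill the floor falls away at 50 degrees: a cell pushed at its near end tips in and slides down by itself once its middle is 5 to 15 mm past the sill.
- tray_end (a point): Middle of the open near end of the loading tray, on its floor, 66 mm above the table. The tray is a level steel channel that runs 205 mm straight from here to the sill, 34 mm wide between two lips that stand 5 mm above its floor and flare out at the near end.
- flap (a joint): Steel gravity flap, 43 mm wide and 36 mm high, hinged along its top edge at z 104 mm, that closes the mouth; 0 = hanging shut, up to 1.45 rad = swung inward. It opens only inward, a light push of a cell (under 1 N) opens it and it falls shut by its own weight.
- block_cell: Block battery lying flat along the tray, 48 mm long (its x axis, roughly along the box's x), 26 mm wide, 18 mm high, about 46 g. Origin at its centre, 9 mm above the tray floor. It starts either in front (nearer the flap) or behind the round cell; the ends of the two cells are at least 45 mm apart.
- round_cell: Round battery cell lying along the tray, 50 mm long (its x axis, roughly along the box's x), 15 mm in diameter, about 25 g; it can roll. Origin at its centre, 7.5 mm above the tray floor; it rolls about its x axis, so its y and z axes may point anywhere.
- tape_roll: Black roll of tape, 62 mm across and 19 mm high, on the table near the tray; a bystander. Origin under its centre.
- toy_motor: Small silver motor, 20 x 42 x 20 mm, on the table near the tray; a bystander. Origin under its centre.
- screwdriver: Small red screwdriver, 143 mm long and 20 mm thick, on the table beside the box; a bystander. Origin under its centre.
- glue_bottle: Small white glue bottle with a red tip, 25 mm across and 74 mm high, standing on the table near the tray; a bystander. Origin under its centre.
- multimeter: Yellow multimeter lying on its back, 150 x 78 x 43 mm, at the right side; a bystander. Origin under its centre.
- mug: Mug, 78 mm across and 100 mm high, at the right front; a bystander. Origin under its centre.
Things that resemble listed ones, but are neither listed nor needed, are in the scene too. What is shaped like the round_cell but turquoise is not meant.

How it is judged (in metres and radians):
On the way:
1. one cell has dropped inside and the flap has fallen shut behind it while the other cell still lies on the tray (value of joint flap below 0.05 rad and ((x of block_cell in the frame of drop_box between 0.015 and 0.165 m and y of block_cell in the frame of drop_box between -0.05 and 0.05 m and height (world z) of block_cell between 0 and 0.06 m and x of round_cell in the frame of drop_box between -0.21 and -0.028 m and y of round_cell in the frame of drop_box between -0.02 and 0.02 m and height (world z) of round_cell above 0.068 m) or (x of round_cell in the frame of drop_box between 0.015 and 0.165 m and y of round_cell in the frame of drop_box between -0.05 and 0.05 m and height (world z) of round_cell between 0 and 0.06 m and x of block_cell in the frame of drop_box between -0.21 and -0.028 m and y of block_cell in the frame of drop_box between -0.02 and 0.02 m and height (world z) of block_cell above 0.068 m))), for 0.2 s.
At the end, for the whole second after the job is handed in: Both cells lie inside the box, at rest (under 20 mm/s), behind the mouth (centres 15 mm or more past the flap) and with their centres more than 6 mm below the sill, and the flap hangs shut (within 0.05 rad) (x of block_cell in the frame of drop_box between 0.015 and 0.165 m and y of block_cell in the frame of drop_box between -0.05 and 0.05 m and height (world z) of block_cell between 0 and 0.06 m and x of round_cell in the frame of drop_box between 0.015 and 0.165 m and y of round_cell in the frame of drop_box between -0.05 and 0.05 m and height (world z) of round_cell between 0 and 0.06 m and value of joint flap below 0.05 rad and linear speed of each of block_cell, round_cell below 0.02 m/s); the robot touches nothing.
It fails at once if a cell is lifted more than 12 mm off the tray (height (world z) of block_cell above 0.087 m or height (world z) of round_cell above 0.0855 m).
It fails at once if a cell falls off the tray outside the box ((height (world z) of block_cell below 0.05 m and x of block_cell in the frame of drop_box below 0 m) or (height (world z) of round_cell below 0.05 m and x of round_cell in the frame of drop_box below 0 m)).
It fails at once if a bystander (tape roll, motor, screwdriver, glue bottle, multimeter, mug) is moved by more than 20 mm (distance of any of tape_roll, toy_motor, screwdriver, glue_bottle, multimeter, mug from where it was at the start of the episode above 0.02 m).
It also fails if it takes over 54 s, if anything falls off the work surface, if the arm or the gripper's body presses on something with over 40 N, if the wrist force passes 120 N, or if a joint passes its speed limit or range.

### The arm

A 6-joint arm with a two-finger parallel gripper is mounted at the origin on a cart in front of the work surface, level with it; the furniture and walls round the work are solid. World frame = base frame: x ahead of the robot, y to its left, z up, the work surface at z = 0. Lengths are in m, angles in degrees, forces in N, time in s.
With the tool pointing down it reaches from about 0.35 to 0.875 m from the base axis. Payload 4.2 kg.
Tool frame: the origin (TCP) lies on the centre line of the jaws, within the pads' length; the fingertips stand 19 mm ahead of it and the grasp point (between the pads) is the TCP; z points along the fingers, y is the line along which they close (so a half turn about z gives the same grasp; the last joint's range is limited). The gripper opens to 87 mm and grips with 3 to 60 N. Pads are 19 mm wide; open, the fingers measure 117 mm over their backs; the gripper's body (75 mm by 190 mm) begins 51 mm behind the grasp point.
Start: joints at [91.65, 22.042, 0.453, 0, -68.411, -14.817], TCP at [0.142, 0.609, 0.242] pointing down, gripper open.
Joint ranges: [-179.83, 179.83], [-69.29, 118.12], [-61.27, 80.66], [-181.25, 117.63], [-171.15, -9.14], [-177.46, 177.46]. Speed limits (degrees/s): [159.86, 159.86, 180, 180, 180, 180].

### API

Orientations are given as a 3x3 rotation matrix whose columns are the frame's x, y, z axes.
In Python, from station import sense, capture, finish_job, search_frame, masks_of gives the robot as it stands.
- The arm moves only by the tool drive_tool, never from a script. Its argument "rows" is a list of rows, each a list of 7 numbers: the opening in per cent of the stroke, from 0 (shut) to 100 (fully open), then the shift along the world's x, y, z in mm, then the turn, a rotation vector about the world's x, y, z in rad. In form: [[fingers, dx, dy, dz, wx, wy, wz], ...]. A call has 1 to 5 rows; each row shifts and turns the commanded pose from where the row before left it; what a row does not reach is not made up. A row lasts 1/12 s, in which the tool goes at most 41.7 mm and 7.16 degrees, less where a joint would pass 70% of its speed; a pose out of reach is approached as far as the arm can. A call is refused whole if a number of a shift passes 41.7 or a number of a turn 0.125, either way. A call with a gripper value outside its range is refused whole. The fingers move at their own pace and stop on an object; the grip force is fixed at half the most. Time passes only in rows, so rows that do not move let the fingers close. It gives the time, the measured TCP pose, the force, the opening and the grip force at its end, in the units of the state.
- sense(): the state, without advancing time (a new reading comes with each control period).
- capture(name): name is "side" or "top" or "wrist"; returns a dict with "frame" (384x512x3 uint8, red, green, blue), "z_map" (384x512 float32, m along the optical axis (not along the pixel's ray), 0 where there is no reading), "fx", "fy", "cx", "cy" (pixels), "distortion" ([k1, k2, p1, p2, k3] as OpenCV has them; the pictures are not rectified), "R" (3x3) and "t" (3): a world point X has camera coordinates R X + t; the wrist camera has in their place "T_tool_cam" (4x4, takes a point from camera to tool coordinates, whose origin is the TCP and whose axes are the flange's). Camera axes: x right, y down, z forward; pixel columns grow to the right and rows downward; lengths in m; the calibration is good to about 2 mm. A picture is of the moment at which its call begins: read the wrist's pose just before it.
- finish_job(): hands the job in; it is judged then, once.
Trained networks look in a picture, given as the dict that the camera call returned (one of the last four; its "shot" number tells which), for a name from the list of things; names that differ only in an ending like _2 or _b are one class to them, and where a whole thing is asked for, a point or a joint stands for the part that bears it (a point fixed in the world has none). Each returns a list of dicts, best first, with "p" (0 to 1); they miss things now and then, are a little off and sometimes report something else, mostly with a low value. They report only what shows in the picture. A call takes as long as a camera call. They do not tell look-alikes from the thing itself.
- search_frame(label, picture): "xy" ([column, row] in pixels, amid what is visible of it).
- masks_of(label, picture): "region" (384x512 bool, what is visible of it) and "xy" ([column, row] in pixels, amid what is visible of it).
The state is a dict: "time_s": time; "joints": joint angles; "joint_velocities": joint speeds; "effort": joint torques, N m; "tcp_pos": TCP position; "ee_rot": TCP orientation; "wrist_force": force on the tool from outside, world axes, zero at the start; "moment": the same for the moment, N m; "gripper_width": opening from 0.0 (shut) to 1.0 (fully open); "gripper_force": force on a finger pad.
Only numpy, scipy, OpenCV 4.12 (cv2) and the standard library are available. Lean on these libraries where they do the work, as an engineer would, in place of code of your own. Each camera call takes 0.05 s, during which the arm holds its last target. There are 200 camera calls.

## Working session

There is one attempt and no reset: what is moved stays moved. The work goes in short steps, Python scripts to look and compute and a tool call to move; the robot and the scene stay as the last step left them, time stands still between calls to the robot, and variables do not carry over. Pictures are saved under pics/ and viewed, at most 10 in all, crops included, and the job is handed in when it is done.

Besides the shell and the picture viewer there is one more tool, called by a JSON object that holds its "op" and its "data". drive_tool: Moves the arm, as the interface text tells. Its arguments: {"type":"object","properties":{"rows":{"type":"array"}},"required":["rows"]}

```bash
mkdir -p pics
cat > h.py <<'E'
import numpy as np, cv2
from station import *
def ray_pt(c,uv,z=None,depth=None):
    K=np.array([[c['fx'],0,c['cx']],[0,c['fy'],c['cy']],[0,0,1.]])
    n=cv2.undistortPoints(np.array([[uv]],float),K,np.array(c['distortion'],float))[0,0]
    d=np.array([n[0],n[1],1.])
    if 'R' in c: R=np.array(c['R']);t=np.array(c['t']); Rw=R.T; o=-R.T@t
    else:
        s=c['state'];T=np.array(c['T_tool_cam']);Rt=np.array(s['ee_rot']);Rw=Rt@T[:3,:3];o=Rt@T[:3,3]+np.array(s['tcp_pos'])
    w=Rw@d
    return o+w*(depth if z is None else (z-o[2])/w[2])
def pts(c,mask):
    v,u=np.nonzero(mask&(c['z_map']>0))
    K=np.array([[c['fx'],0,c['cx']],[0,c['fy'],c['cy']],[0,0,1.]])
    n=cv2.undistortPoints(np.stack([u,v],1).astype(float)[:,None],K,np.array(c['distortion'],float))[:,0]
    z=c['z_map'][v,u]; P=np.c_[n*z[:,None],z]
    R=np.array(c['R']);t=np.array(c['t']);return (P-t)@R
def save(c,name,box=None,s=1):
    im=c['frame'][:,:,::-1]
    if box: im=im[box[1]:box[3],box[0]:box[2]]
    cv2.imwrite('pics/'+name,cv2.resize(im,None,fx=s,fy=s,interpolation=cv2.INTER_CUBIC))
E
python3 - <<'E'
from h import *
np.set_printoptions(precision=3,suppress=True)
for n in('top','side'):
    c=capture(n);save(c,n+'.png',s=1.5)
    for l in('block_cell','round_cell','drop_box','flap','tape_roll','toy_motor','glue_bottle'):
        for m in masks_of(l,c)[:3]:
            P=pts(c,m['region'])
            if len(P): print(n,l,round(m['p'],2),np.round(m['xy']),m['region'].sum(),np.median(P,0),np.percentile(P,3,0),np.percentile(P,97,0))
E
```

```text
top block_cell 0.66 [246. 230.] 250 [ 0.501 -0.038  0.083] [ 0.481 -0.049  0.08 ] [ 0.522 -0.026  0.086]
top round_cell 0.61 [300. 132.] 114 [ 0.737 -0.162  0.012] [ 0.731 -0.181 -0.   ] [ 0.745 -0.135  0.017]
top round_cell 0.46 [241. 179.] 135 [ 0.615 -0.027  0.079] [ 0.595 -0.035  0.074] [ 0.638 -0.021  0.082]
top round_cell 0.42 [275. 205.] 114 [ 0.558 -0.104  0.017] [ 0.546 -0.117  0.006] [ 0.571 -0.093  0.022]
top drop_box 0.78 [241. 135.] 6405 [ 0.698 -0.024  0.109] [ 0.474 -0.072  0.001] [0.823 0.038 0.114]
top flap 0.65 [242. 152.] 55 [ 0.662 -0.028  0.082] [ 0.658 -0.041  0.07 ] [ 0.665 -0.01   0.107]
top tape_roll 0.73 [203. 223.] 484 [0.52  0.055 0.017] [ 0.492  0.025 -0.001] [0.549 0.081 0.021]
top toy_motor 0.43 [275. 207.] 122 [ 0.558 -0.106  0.017] [ 0.544 -0.12   0.001] [ 0.572 -0.093  0.022]
side block_cell 0.66 [216. 194.] 134 [ 0.502 -0.05   0.083] [ 0.483 -0.054  0.071] [ 0.524 -0.029  0.086]
side block_cell 0.34 [255. 192.] 108 [ 0.619 -0.031  0.076] [ 0.594 -0.037  0.   ] [0.642 0.134 0.082]
side round_cell 0.57 [256. 196.] 82 [ 0.616 -0.032  0.077] [ 0.595 -0.037  0.068] [ 0.638 -0.026  0.082]
side round_cell 0.47 [306. 244.] 53 [ 0.739 -0.176  0.011] [ 0.731 -0.186  0.004] [ 0.745 -0.148  0.014]
side drop_box 0.76 [296. 198.] 4098 [ 0.723 -0.062  0.069] [ 0.489 -0.077  0.002] [0.828 0.024 0.114]
side tape_roll 0.37 [222. 204.] 56 [0.522 0.024 0.009] [0.505 0.02  0.002] [0.538 0.03  0.017]
side tape_roll 0.32 [260. 223.] 176 [ 0.624 -0.118  0.032] [ 0.612 -0.123  0.004] [ 0.634 -0.11   0.064]
side toy_motor 0.54 [238. 232.] 90 [ 0.561 -0.113  0.013] [ 0.545 -0.123  0.004] [ 0.576 -0.1    0.021]
side toy_motor 0.23 [180. 259.] 2159 [ 0.428 -0.323  0.063] [ 0.388 -0.338 -0.   ] [ 0.468 -0.24   0.098]
side glue_bottle 0.51 [262. 223.] 187 [ 0.624 -0.117  0.03 ] [ 0.612 -0.123  0.002] [ 0.636 -0.109  0.065]
```

View pics/top.png

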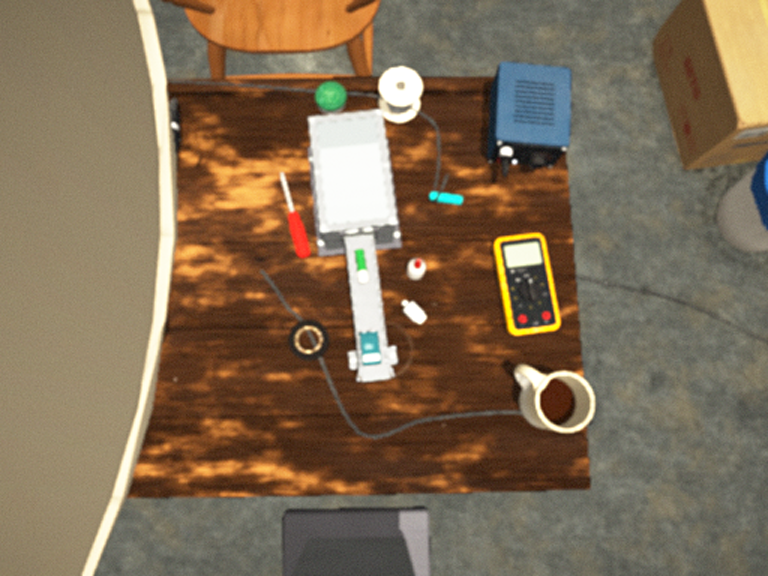

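Run:
```python
from h import *
np.set_printoptions(precision=4,suppress=True)
c=capture('top');save(c,'crop.png',(190,70,320,290),2.7)
P=pts(c,np.ones((384,512),bool))
# box top
B=P[(abs(P[:,2]-.114)<.006)&(P[:,0]>.6)&(P[:,0]<.9)&(abs(P[:,1])<.15)]
r=cv2.minAreaRect(B[:,:2].astype(np.float32));print('box top',r,len(B))
# tray lips/floor
T=P[(P[:,2]>.055)&(P[:,2]<.1)&(P[:,0]>.4)&(P[:,0]<.655)&(P[:,1]>-.09)&(P[:,1]<.04)]
for x in np.arange(.43,.66,.02):
    q=T[abs(T[:,0]-x)<.01]
    if len(q): print(round(x,2),len(q),np.percentile(q[:,1],[2,50,98]),np.median(q[:,2]))
for l in('block_cell','round_cell'):
    for m in masks_of(l,c)[:3]:
        q=pts(c,m['region']);q=q[q[:,2]>.07]
        if len(q)>30: print(l,cv2.minAreaRect(q[:,:2].astype(np.float32)),q[:,:2].mean(0))
s=sense();print(s['time_s'],s['gripper_width'],np.array(s['ee_rot']))
```

```text
box top ((0.7450078129768372, -0.015531405806541443), (0.17482151091098785, 0.10541009902954102), 5.817245006561279) 3714
0.45 34 [-0.0613 -0.0377 -0.0212] 0.06540259072907707
0.47 214 [-0.0668 -0.0441 -0.0233] 0.06608793270316171
0.49 191 [-0.061  -0.0421 -0.0235] 0.08192682229875402
0.51 181 [-0.0593 -0.0404 -0.0216] 0.08174297221965984
0.53 170 [-0.0575 -0.0386 -0.0186] 0.06628802713016778
0.55 173 [-0.0557 -0.0367 -0.0159] 0.0658873508764009
0.57 186 [-0.0539 -0.0349 -0.014 ] 0.06556997485552053
0.59 179 [-0.051  -0.0311 -0.012 ] 0.0663927539412078
0.61 174 [-0.0484 -0.0293 -0.01  ] 0.06873085738300659
0.63 172 [-0.0465 -0.0273 -0.008 ] 0.06940109112074466
0.65 120 [-0.0445 -0.0252 -0.0036] 0.0660524756647545
block_cell ((0.5009274482727051, -0.03807937353849411), (0.046592310070991516, 0.026124823838472366), 7.2658233642578125) [ 0.4999 -0.038 ]
round_cell ((0.6165660619735718, -0.027528034523129463), (0.04751766845583916, 0.013965174555778503), 6.508959770202637) [ 0.6156 -0.0275]
0.95 0.9963745956429395 [[ 0.9737 -0.2278 -0.    ]
 [-0.2278 -0.9737 -0.    ]
 [-0.      0.     -1.    ]]
```

The top view shows the green/white round cell in front, at about (361,263) in the 1.5x picture, and the teal block behind it at (370,348). Similar-looking things are the turquoise cell on the table (446,198), the motor (414,311) and the glue bottle (417,268). None of these three is on the tray. I'll check a close crop and the side view for the beige object on the left.

View pics/crop.png

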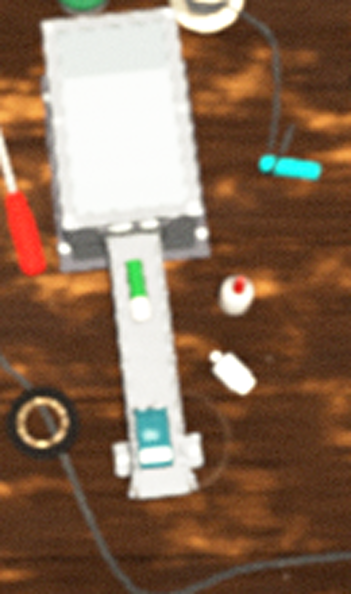

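View pics/side.png

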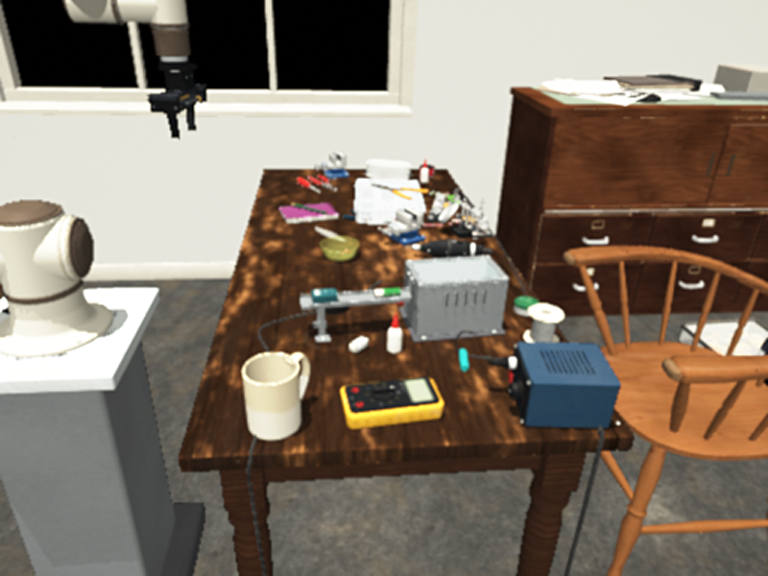

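Both pictures confirm the choice: the round cell is in front, at crop (137,290), and the block is behind it at (153,437). The path across the table is clear, so I'm moving in.

{"op": "drive_tool", "data": {"rows": [[0, 21, -32, -2, 0, 0, 0.0166], [0, 21, -32, -2, 0, 0, 0.0166], [0, 21, -32, -2, 0, 0, 0.0166], [0, 21, -32, -2, 0, 0, 0.0166], [0, 21, -32, -2, 0, 0, 0.0166]]}}

```text
time_s: 1.37
tcp_pos: [0.248, 0.447, 0.2316]
ee_rot: [[0.989, -0.145, 0.0], [-0.145, -0.989, 0.0], [0.0, -0.0, -1.0]]
wrist_force: [0.9, 0.1, 0.9]
gripper_width: 0.708
gripper_force: 0.0
```

{"op": "drive_tool", "data": {"rows": [[0, 21, -32, -2, 0, 0, 0.0166], [0, 21, -32, -2, 0, 0, 0.0166], [0, 21, -32, -2, 0, 0, 0.0166], [0, 21, -32, -2, 0, 0, 0.0166], [0, 21, -32, -2, 0, 0, 0.0166]]}}

```text
time_s: 1.78
tcp_pos: [0.353, 0.2869, 0.2219]
ee_rot: [[0.998, -0.062, 0.001], [-0.062, -0.998, 0.001], [0.001, -0.001, -1.0]]
wrist_force: [1.0, 0.8, 0.2]
gripper_width: 0.323
gripper_force: 0.0
```

{"op": "drive_tool", "data": {"rows": [[0, 21, -32, -2, 0, 0, 0.0166], [0, 21, -32, -2, 0, 0, 0.0166], [0, 21, -32, -2, 0, 0, 0.0166], [0, 21, -32, -2, 0, 0, 0.0166], [0, 21, -32, -2, 0, 0, 0.0166]]}}

```text
time_s: 2.2
tcp_pos: [0.4581, 0.1269, 0.2119]
ee_rot: [[1.0, 0.02, 0.001], [0.02, -1.0, 0.001], [0.001, -0.001, -1.0]]
wrist_force: [-0.2, 0.9, -0.3]
gripper_width: 0.019
gripper_force: 0.0
```

{"op": "drive_tool", "data": {"rows": [[0, 21, -32, -2, 0, 0, 0.0166], [0, 21, -32, -2, 0, 0, 0.0166], [0, 21, -32, -2, 0, 0, 0.0166], [0, 15, -30, -2, 0, 0, 0.0166], [0, 0, 0, 0, 0, 0, 0]]}}

```text
time_s: 2.62
tcp_pos: [0.5372, -0.0017, 0.2028]
ee_rot: [[0.997, 0.08, -0.0], [0.08, -0.997, -0.001], [-0.0, 0.001, -1.0]]
wrist_force: [0.1, 0.5, 0.2]
gripper_width: 0.007
gripper_force: 0.0
```

{"op": "drive_tool", "data": {"rows": [[0, 10, -17, 0, 0, 0, 0.011], [0, 10, -16, 0, 0, 0, 0.011], [0, 0, 0, -20, 0, 0, 0], [0, 0, 0, -20, 0, 0, 0], [0, 0, 0, 0, 0, 0, 0]]}}

```text
time_s: 3.03
tcp_pos: [0.5526, -0.0307, 0.1598]
ee_rot: [[0.994, 0.106, -0.008], [0.106, -0.994, -0.0], [-0.008, -0.001, -1.0]]
wrist_force: [-0.9, 0.5, 0.1]
gripper_width: 0.007
gripper_force: 0.0
```

Run:
```python
from h import *
np.set_printoptions(precision=4,suppress=True)
s=sense();c=capture('wrist');c['state']=s;save(c,'w1.png',s=1.3)
print(s['tcp_pos'],np.array(c['T_tool_cam']))
# rewrite to world extrinsics so pts() works
T=np.eye(4);T[:3,:3]=s['ee_rot'];T[:3,3]=s['tcp_pos'];M=np.linalg.inv(T@np.array(c['T_tool_cam']))
c2=dict(c,R=M[:3,:3],t=M[:3,3])
for l in('block_cell','round_cell','flap'):
    for m in masks_of(l,c)[:3]:
        q=pts(c2,m['region']);q=q[q[:,2]>.07]
        if len(q)>30: print(l,round(m['p'],2),np.round(m['xy']),cv2.minAreaRect(q[:,:2].astype(np.float32)),np.percentile(q,[2,50,98],axis=0))
P=pts(c2,np.ones((384,512),bool))
o=np.array([.6614,-.024]);a=np.radians(5.8);e=np.array([[np.cos(a),np.sin(a)],[-np.sin(a),np.cos(a)]])
B=np.c_[(P[:,:2]-o)@e.T,P[:,2]]
for x in np.arange(-.2,.02,.02):
    q=B[(abs(B[:,0]-x)<.01)&(abs(B[:,1])<.05)&(B[:,2]>.06)&(B[:,2]<.1)]
    if len(q)>20: print(round(x,2),len(q),np.percentile(q[:,1],[2,50,98]),np.percentile(q[:,2],[5,50,95]))
```

```text
[ 0.5526 -0.0307  0.1598] [[ 0.0006 -0.9702 -0.2422  0.0669]
 [ 1.      0.0007 -0.0001  0.0005]
 [ 0.0002 -0.2422  0.9702 -0.1422]
 [ 0.      0.      0.      1.    ]]
round_cell 0.85 [264. 103.] ((0.6197753548622131, -0.027328066527843475), (0.04932884871959686, 0.014157243072986603), 7.1099419593811035) [[ 0.5964 -0.0356  0.0736]
 [ 0.6197 -0.0271  0.0784]
 [ 0.6423 -0.0191  0.0805]]
flap 0.89 [267.  27.] ((0.66209876537323, -0.02491448074579239), (0.005753479897975922, 0.042094819247722626), 6.200321674346924) [[ 0.6586 -0.0439  0.0714]
 [ 0.6626 -0.0248  0.1053]
 [ 0.6664 -0.0061  0.1076]]
flap 0.26 [260.  48.] ((0.6090689897537231, -0.03041582927107811), (0.1295672208070755, 0.10493297874927521), 6.3266987800598145) [[ 0.5747 -0.073   0.0702]
 [ 0.6653 -0.0244  0.1104]
 [ 0.6759  0.0247  0.1135]]
-0.18 28 [0.0035 0.0039 0.0043] [0.0812 0.0826 0.0834]
-0.16 22 [0.0036 0.0039 0.0043] [0.0819 0.0826 0.0835]
-0.12 866 [-0.0195  0.001   0.018 ] [0.064  0.0651 0.07  ]
-0.1 1531 [-0.0199 -0.001   0.018 ] [0.0639 0.0651 0.0702]
-0.08 1632 [-0.0199 -0.0008  0.0184] [0.0639 0.0651 0.0702]
-0.06 1715 [-0.0199 -0.001   0.0177] [0.0641 0.0663 0.0795]
-0.04 1843 [-0.0198 -0.0007  0.0181] [0.0642 0.0691 0.0798]
-0.02 1881 [-0.0199 -0.0007  0.0181] [0.064  0.0656 0.0793]
-0.0 2682 [-0.0474 -0.0007  0.0472] [0.0641 0.0687 0.0962]
```

View pics/w1.png

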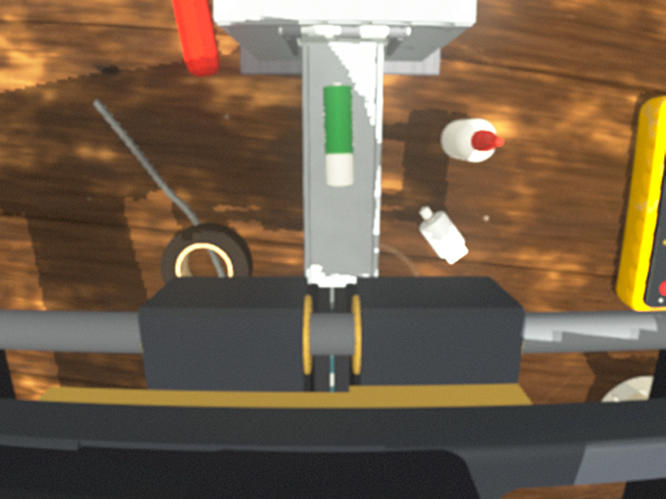

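The wrist view shows the round cell at (338,135), the tray straight ahead and the flap shut at (345,35). Now I'll go down between the two cells.

{"op": "drive_tool", "data": {"rows": [[0, 3, -3, 0, 0, 0, 0], [0, 0, 0, -10, 0, 0, 0], [0, 0, 0, -10, 0, 0, 0], [0, 0, 0, 0, 0, 0, 0], [0, 0, 0, 0, 0, 0, 0]]}}

```text
time_s: 3.65
tcp_pos: [0.5576, -0.0336, 0.1424]
ee_rot: [[0.994, 0.107, -0.003], [0.107, -0.994, -0.001], [-0.003, 0.0, -1.0]]
wrist_force: [0.4, 0.1, 0.4]
gripper_width: 0.008
gripper_force: 0.0
```

{"op": "drive_tool", "data": {"rows": [[0, 0, -2, -15, 0, 0, 0], [0, 0, 0, -15, 0, 0, 0], [0, 0, 0, -12, 0, 0, 0], [0, 0, 0, -6, 0, 0, 0], [0, 0, 0, 0, 0, 0, 0]]}}

```text
time_s: 4.07
tcp_pos: [0.5575, -0.0356, 0.0942]
ee_rot: [[0.994, 0.107, -0.003], [0.107, -0.994, -0.001], [-0.003, 0.0, -1.0]]
wrist_force: [-0.1, 0.4, 0.0]
gripper_width: 0.006
gripper_force: 0.0
```

{"op": "drive_tool", "data": {"rows": [[0, 0, 0, 0, 0, 0, 0]]}}

```text
time_s: 4.15
tcp_pos: [0.5586, -0.0355, 0.0957]
ee_rot: [[0.994, 0.108, 0.0], [0.108, -0.994, -0.0], [0.0, 0.0, -1.0]]
wrist_force: [0.3, 0.1, 0.6]
gripper_width: 0.005
gripper_force: 0.0
```

{"op": "drive_tool", "data": {"rows": [[0, 5, 0.5, -3, 0, 0, 0], [0, 5, 0.5, 0, 0, 0, 0], [0, 5, 0.5, 0, 0, 0, 0], [0, 5, 0.5, 0, 0, 0, 0], [0, 4, 0.4, 0, 0, 0, 0]]}}

```text
time_s: 4.57
tcp_pos: [0.5834, -0.0329, 0.0929]
ee_rot: [[0.994, 0.108, 0.001], [0.108, -0.994, 0.0], [0.001, 0.0, -1.0]]
wrist_force: [-0.4, -0.5, -0.5]
gripper_width: 0.008
gripper_force: 0.1
```

{"op": "drive_tool", "data": {"rows": [[0, 4, 0.4, 0, 0, 0, 0], [0, 4, 0.4, 0, 0, 0, 0], [0, 4, 0.4, 0, 0, 0, 0], [0, 4, 0.4, 0, 0, 0, 0], [0, 4, 0.4, 0, 0, 0, 0]]}}

```text
time_s: 4.98
tcp_pos: [0.6027, -0.031, 0.0925]
ee_rot: [[0.994, 0.107, -0.0], [0.107, -0.994, 0.0], [-0.0, -0.0, -1.0]]
wrist_force: [-0.2, 0.4, 0.9]
gripper_width: 0.007
gripper_force: 0.1
```

{"op": "drive_tool", "data": {"rows": [[0, 4, 0.4, 0, 0, 0, 0], [0, 4, 0.4, 0, 0, 0, 0], [0, 4, 0.4, 0, 0, 0, 0], [0, 4, 0.4, 0, 0, 0, 0], [0, 0, 0, 0, 0, 0, 0]]}}

```text
time_s: 5.4
tcp_pos: [0.6192, -0.0293, 0.0925]
ee_rot: [[0.994, 0.108, 0.001], [0.108, -0.994, -0.0], [0.001, 0.0, -1.0]]
wrist_force: [-0.6, -0.6, 0.5]
gripper_width: 0.009
gripper_force: 0.0
```

Run:
```python
from h import *
c=capture('side');save(c,'s2.png',(200,150,360,240),4.8)
print(sense()['tcp_pos'])
```

```text
[ 0.61878709 -0.02936091  0.09245456]
```

View pics/s2.png

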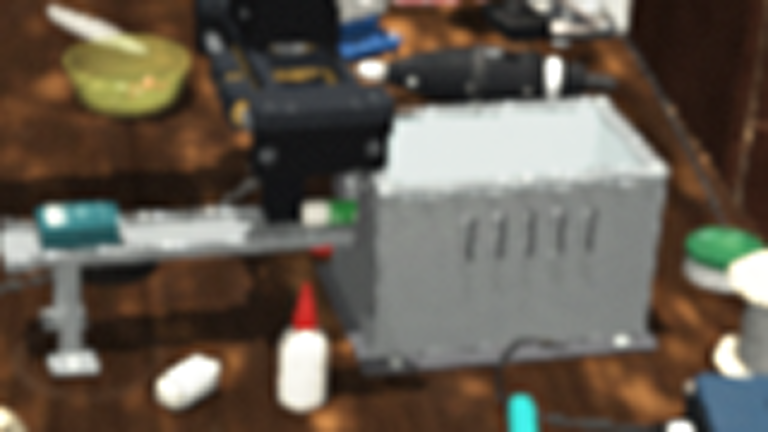

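The finger at (285,205) is right behind the round cell at (320,212), which is already partly through the flap. Pushing on.

{"op": "drive_tool", "data": {"rows": [[0, 4, 0.4, 0, 0, 0, 0], [0, 4, 0.4, 0, 0, 0, 0], [0, 4, 0.4, 0, 0, 0, 0], [0, 4, 0.4, 0, 0, 0, 0], [0, 3, 0.3, 0, 0, 0, 0]]}}

```text
time_s: 5.87
tcp_pos: [0.638, -0.0275, 0.0926]
ee_rot: [[0.994, 0.107, 0.0], [0.107, -0.994, 0.0], [0.0, 0.0, -1.0]]
wrist_force: [-0.5, -0.4, 0.5]
gripper_width: 0.004
gripper_force: 0.0
```

{"op": "drive_tool", "data": {"rows": [[0, 2, 0.2, 0, 0, 0, 0], [0, 0, 0, 0, 0, 0, 0], [0, 0, 0, 0, 0, 0, 0]]}}

```text
time_s: 6.12
tcp_pos: [0.6394, -0.0274, 0.0924]
ee_rot: [[0.994, 0.107, -0.0], [0.107, -0.994, 0.0], [-0.0, -0.0, -1.0]]
wrist_force: [-0.3, -0.2, 0.2]
gripper_width: 0.006
gripper_force: 0.0
```

Run:
```python
from h import *
c=capture('side');save(c,'s3.png',(240,160,350,230),3.5)
d=capture('top');save(d,'t3.png',(200,70,290,180),3.5)
a=cv2.imread('pics/s3.png');b=cv2.imread('pics/t3.png');H=max(a.shape[0],b.shape[0])
cv2.imwrite('pics/m3.png',np.hstack([cv2.copyMakeBorder(i,0,H-i.shape[0],0,0,0) for i in(a,b)]))
for l in('round_cell','block_cell'):
    for m in masks_of(l,d): print(l,m['p'],m['xy'])
```

```text
round_cell 0.52 [294.5, 127.1]
block_cell 0.5 [245.3, 231.4]
block_cell 0.37 [277.2, 178.8]
```

View pics/m3.png

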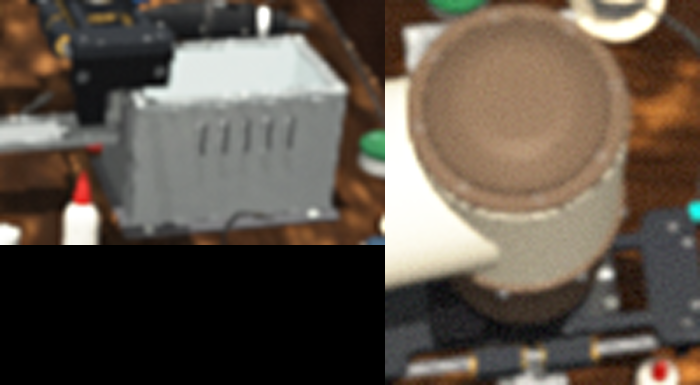

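In the side view at left the cell is no longer on the tray in front of the finger at (95,110). In the top view the arm blocks the box. I'll draw back and check with the wrist camera.

{"op": "drive_tool", "data": {"rows": [[0, -10, -1, 0, 0, 0, 0], [0, -20, -2, 0, 0, 0, 0], [0, -20, -2, 20, 0, 0, 0], [0, -20, -2, 30, 0, 0, 0], [0, -10, -1, 20, 0, 0, 0]]}}

```text
time_s: 6.73
tcp_pos: [0.5575, -0.0357, 0.1642]
ee_rot: [[0.994, 0.107, -0.0], [0.107, -0.994, -0.0], [-0.0, 0.0, -1.0]]
wrist_force: [0.4, -0.2, 1.5]
gripper_width: 0.007
gripper_force: 0.0
```

{"op": "drive_tool", "data": {"rows": [[0, -10, -1, 0, 0, 0, 0], [0, 0, 0, 0, 0, 0, 0], [0, 0, 0, 0, 0, 0, 0]]}}

```text
time_s: 6.98
tcp_pos: [0.5488, -0.0364, 0.1625]
ee_rot: [[0.994, 0.107, -0.0], [0.107, -0.994, 0.0], [-0.0, -0.0, -1.0]]
wrist_force: [-0.7, -1.1, 0.2]
gripper_width: 0.009
gripper_force: 0.0
```

Run:
```python
from h import *
np.set_printoptions(precision=4,suppress=True)
s=sense();c=capture('wrist');d=capture('top')
save(c,'w4.png',(130,0,390,230),1.5);save(d,'t4.png',(200,70,290,180),3.1)
a=cv2.imread('pics/w4.png');b=cv2.imread('pics/t4.png');H=max(a.shape[0],b.shape[0])
cv2.imwrite('pics/m4.png',np.hstack([cv2.copyMakeBorder(i,0,H-i.shape[0],0,0,0) for i in(a,b)]))
T=np.eye(4);T[:3,:3]=s['ee_rot'];T[:3,3]=s['tcp_pos'];M=np.linalg.inv(T@np.array(c['T_tool_cam']))
c2=dict(c,R=M[:3,:3],t=M[:3,3])
for l in('round_cell','flap'):
    for m in masks_of(l,c)[:2]:
        q=pts(c2,m['region'])
        if len(q)>9: print(l,round(m['p'],2),np.round(m['xy']),np.percentile(q,[2,50,98],axis=0))
for l in('block_cell','round_cell'):
    for m in masks_of(l,d)[:2]:
        q=pts(d,m['region'])
        if len(q)>9: print('top',l,round(m['p'],2),np.round(m['xy']),np.percentile(q,[2,50,98],axis=0))
print(s['tcp_pos'],s['time_s'])
```

```text
top block_cell 0.81 [245. 231.] [[ 0.4779 -0.0507  0.0788]
 [ 0.4994 -0.0383  0.0829]
 [ 0.5221 -0.0259  0.0859]]
top round_cell 0.49 [209. 232.] [[ 0.4909  0.0235 -0.0006]
 [ 0.5066  0.0493  0.0174]
 [ 0.5328  0.0807  0.0209]]
top round_cell 0.4 [298. 132.] [[ 0.7323 -0.177   0.0078]
 [ 0.7365 -0.163   0.0128]
 [ 0.7419 -0.1484  0.0161]]
[ 0.5488 -0.0364  0.1625] 6.9833
```

View pics/m4.png

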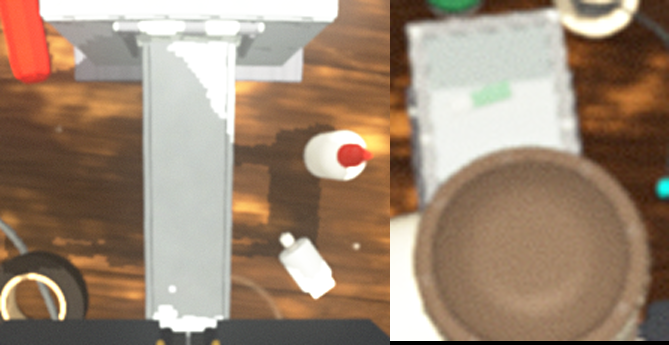

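The round cell shows green inside the box at (490,95) through the roof window. The tray ahead is empty and the flap hangs shut. Now I'll go behind the block.

{"op": "drive_tool", "data": {"rows": [[0, -20, -2, 0, 0, 0, 0], [0, -30, -3.3, 0, 0, 0, 0], [0, -30, -3.2, 0, 0, 0, 0], [0, -14, -1.5, 0, 0, 0, 0], [0, 0, 0, 0, 0, 0, 0]]}}

```text
time_s: 7.7
tcp_pos: [0.4521, -0.0469, 0.1621]
ee_rot: [[0.994, 0.107, -0.003], [0.107, -0.994, -0.0], [-0.003, -0.0, -1.0]]
wrist_force: [-0.6, -0.0, 0.8]
gripper_width: 0.006
gripper_force: 0.0
```

{"op": "drive_tool", "data": {"rows": [[0, 0, 0, 0, 0, 0, 0], [0, 0, 0, 0, 0, 0, 0]]}}

```text
time_s: 7.87
tcp_pos: [0.4566, -0.0461, 0.1627]
ee_rot: [[0.994, 0.108, 0.001], [0.108, -0.994, -0.0], [0.001, 0.0, -1.0]]
wrist_force: [0.5, 0.2, -1.4]
gripper_width: 0.005
gripper_force: 0.0
```

{"op": "drive_tool", "data": {"rows": [[0, -3, -0.5, -15, 0, 0, 0], [0, 0, 0, -20, 0, 0, 0], [0, 0, 0, -20, 0, 0, 0], [0, 0, 0, -13, 0, 0, 0], [0, 0, 0, -2, 0, 0, 0]]}}

```text
time_s: 8.28
tcp_pos: [0.4519, -0.047, 0.09]
ee_rot: [[0.994, 0.107, -0.005], [0.107, -0.994, -0.001], [-0.005, 0.0, -1.0]]
wrist_force: [0.1, -0.3, -0.2]
gripper_width: 0.011
gripper_force: 0.0
```

{"op": "drive_tool", "data": {"rows": [[0, 0, 0, 0, 0, 0, 0], [0, 0, 0, 0, 0, 0, 0]]}}

```text
time_s: 8.45
tcp_pos: [0.4536, -0.0467, 0.0929]
ee_rot: [[0.994, 0.108, 0.001], [0.108, -0.994, -0.0], [0.001, 0.0, -1.0]]
wrist_force: [0.0, 0.4, -0.4]
gripper_width: 0.003
gripper_force: 0.0
```

Run:
```python
from h import *
c=capture('side');save(c,'s5.png',(190,150,350,240),4.8)
```

```text
(no output)
```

View pics/s5.png

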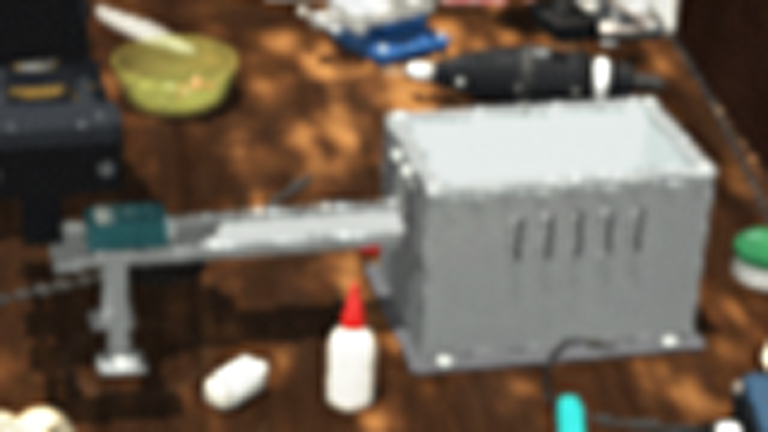

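The finger at (40,220) stands behind the block at (127,227). Pushing the block forward.

{"op": "drive_tool", "data": {"rows": [[0, 5, 0.5, 0, 0, 0, 0], [0, 5, 0.5, 0, 0, 0, 0], [0, 5, 0.5, 0, 0, 0, 0], [0, 6, 0.6, 0, 0, 0, 0], [0, 6, 0.6, 0, 0, 0, 0]]}}

```text
time_s: 8.92
tcp_pos: [0.4801, -0.0441, 0.0928]
ee_rot: [[0.994, 0.107, 0.0], [0.107, -0.994, 0.0], [0.0, -0.0, -1.0]]
wrist_force: [0.1, 0.4, 0.8]
gripper_width: 0.005
gripper_force: 0.2
```

{"op": "drive_tool", "data": {"rows": [[0, 6, 0.6, 0, 0, 0, 0], [0, 6, 0.6, 0, 0, 0, 0], [0, 6, 0.6, 0, 0, 0, 0], [0, 6, 0.6, 0, 0, 0, 0], [0, 6, 0.6, 0, 0, 0, 0]]}}

```text
time_s: 9.33
tcp_pos: [0.5099, -0.0411, 0.0925]
ee_rot: [[0.994, 0.107, -0.0], [0.107, -0.994, -0.0], [-0.0, 0.0, -1.0]]
wrist_force: [-0.7, -0.5, 0.2]
gripper_width: 0.005
gripper_force: 0.2
```

{"op": "drive_tool", "data": {"rows": [[0, 6, 0.6, 0, 0, 0, 0], [0, 6, 0.6, 0, 0, 0, 0], [0, 6, 0.6, 0, 0, 0, 0], [0, 6, 0.6, 0, 0, 0, 0], [0, 6, 0.6, 0, 0, 0, 0]]}}

```text
time_s: 9.75
tcp_pos: [0.5399, -0.0381, 0.0925]
ee_rot: [[0.994, 0.107, -0.0], [0.107, -0.994, -0.0], [-0.0, 0.0, -1.0]]
wrist_force: [0.4, 0.0, 0.1]
gripper_width: 0.009
gripper_force: 0.1
```

{"op": "drive_tool", "data": {"rows": [[0, 6, 0.6, 0, 0, 0, 0], [0, 6, 0.6, 0, 0, 0, 0], [0, 6, 0.6, 0, 0, 0, 0], [0, 6, 0.6, 0, 0, 0, 0], [0, 6, 0.6, 0, 0, 0, 0]]}}

```text
time_s: 10.17
tcp_pos: [0.5699, -0.0351, 0.0925]
ee_rot: [[0.994, 0.107, -0.0], [0.107, -0.994, -0.0], [-0.0, -0.0, -1.0]]
wrist_force: [-0.2, -0.6, 0.4]
gripper_width: 0.004
gripper_force: 0.1
```

{"op": "drive_tool", "data": {"rows": [[0, 6, 0.6, 0, 0, 0, 0], [0, 6, 0.6, 0, 0, 0, 0], [0, 6, 0.6, 0, 0, 0, 0], [0, 4, 0.4, 0, 0, 0, 0], [0, 4, 0.4, 0, 0, 0, 0]]}}

```text
time_s: 10.58
tcp_pos: [0.5957, -0.0325, 0.0925]
ee_rot: [[0.994, 0.107, -0.0], [0.107, -0.994, 0.0], [-0.0, -0.0, -1.0]]
wrist_force: [-0.4, -0.3, -0.3]
gripper_width: 0.004
gripper_force: 0.2
```

{"op": "drive_tool", "data": {"rows": [[0, 5, 0.6, 0, 0, 0, 0], [0, 5, 0.6, 0, 0, 0, 0], [0, 5, 0.6, 0, 0, 0, 0], [0, 5, 0.6, 0, 0, 0, 0], [0, 5, 0.6, 0, 0, 0, 0]]}}

```text
time_s: 11.0
tcp_pos: [0.6208, -0.0295, 0.0925]
ee_rot: [[0.994, 0.107, -0.0], [0.107, -0.994, -0.0], [-0.0, -0.0, -1.0]]
wrist_force: [-0.9, 1.0, 1.0]
gripper_width: 0.005
gripper_force: 0.2
```

{"op": "drive_tool", "data": {"rows": [[0, 5, 0.6, 0, 0, 0, 0], [0, 5, 0.6, 0, 0, 0, 0], [0, 5, 0.6, 0, 0, 0, 0], [0, 4, 0.4, 0, 0, 0, 0], [0, 0, 0, 0, 0, 0, 0]]}}

```text
time_s: 11.42
tcp_pos: [0.6404, -0.0272, 0.0925]
ee_rot: [[0.994, 0.108, 0.001], [0.108, -0.994, -0.0], [0.001, 0.0, -1.0]]
wrist_force: [0.5, 0.2, 0.2]
gripper_width: 0.0
gripper_force: 0.0
```

{"op": "drive_tool", "data": {"rows": [[0, 0, 0, 0, 0, 0, 0], [0, 0, 0, 0, 0, 0, 0]]}}

```text
time_s: 11.58
tcp_pos: [0.6391, -0.0273, 0.0924]
ee_rot: [[0.994, 0.107, -0.0], [0.107, -0.994, 0.0], [-0.0, -0.0, -1.0]]
wrist_force: [0.3, 0.3, 0.7]
gripper_width: 0.009
gripper_force: 0.0
```

Run:
```python
from h import *
c=capture('side');save(c,'s6.png',(240,160,350,230),4)
for m in masks_of('block_cell',c): print(m['p'],m['xy'],np.median(pts(c,m['region']),0))
```

```text
0.63 [297.0, 198.6] [ 0.72451972 -0.06232264  0.06728619]
```

View pics/s6.png

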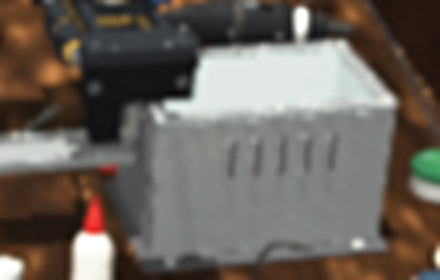

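The block has also gone from the tray. The space in front of the finger at (105,140) is empty. I'll draw back well clear so the top camera can see into the box.

{"op": "drive_tool", "data": {"rows": [[0, -15, -1.5, 0, 0, 0, 0], [0, -25, -2.5, 0, 0, 0, 0], [0, -25, -2.5, 20, 0, 0, 0], [0, -25, -2.5, 30, 0, 0, 0], [0, -20, -2, 20, 0, 0, 0]]}}

```text
time_s: 12.1
tcp_pos: [0.5279, -0.0387, 0.1641]
ee_rot: [[0.994, 0.108, 0.0], [0.108, -0.994, -0.0], [0.0, 0.0, -1.0]]
wrist_force: [0.6, 0.8, 0.3]
gripper_width: 0.005
gripper_force: 0.0
```

{"op": "drive_tool", "data": {"rows": [[0, -30, -3, 10, 0, 0, 0], [0, -30, -3, 10, 0, 0, 0], [0, -10, 0, 0, 0, 0, 0], [0, 0, 0, 0, 0, 0, 0], [0, 0, 0, 0, 0, 0, 0]]}}

```text
time_s: 12.52
tcp_pos: [0.4595, -0.0443, 0.1831]
ee_rot: [[0.994, 0.108, 0.002], [0.108, -0.994, 0.0], [0.002, -0.0, -1.0]]
wrist_force: [0.4, -1.1, 0.4]
gripper_width: 0.002
gripper_force: 0.0
```

Run:
```python
from h import *
c=capture('wrist');d=capture('top')
save(c,'w7.png',(130,0,390,230),1.5);save(d,'t7.png',(200,70,290,180),3.1)
a=cv2.imread('pics/w7.png');b=cv2.imread('pics/t7.png');H=max(a.shape[0],b.shape[0])
cv2.imwrite('pics/m7.png',np.hstack([cv2.copyMakeBorder(i,0,H-i.shape[0],0,0,0) for i in(a,b)]))
print(sense()['tcp_pos'])
```

```text
[ 0.46026488 -0.04417988  0.18237849]
```

View pics/m7.png

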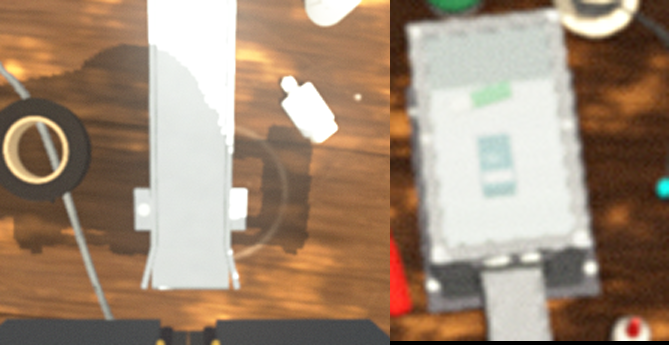

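Both cells show inside the box through the roof window: the round cell at (490,95) and the block at (495,165), about 64 mm past the mouth. The tray is empty and the arm is clear, so I'm handing in.

```bash
python3 -c "
from station import *
print(finish_job())"
```

```text
the job is handed in; nothing more can be done
None
```

I pushed the round cell in first and then the block. The pictures show both inside the box and the tray empty; the flap looked shut after the first cell, and I didn't check its angle again after the second. The job was handed in at about 12.6 s and returned no verdict.

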